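Hold the thick dilator level over the inspection panel

TASK

Three steel dilators lie in the cavities of the moulded grey silicone holder: lift the thickest one straight up clear of the holder, keep it level all the way, and bring it over the flat back-lit inspection panel. Finish while still holding it there in the gripper, steady and level about 12 cm above the panel's face, centred over it and lying lengthwise along it (either end first). Leave the other two dilators in the holder and do not disturb the other things on the counter.

Things in the scene. Friction and masses are not known exactly. Their poses are not given: they have to be found in the camera images.
- holder: dark grey silicone holder, fixed, 218 (x) x 208 x 52 mm; origin on the counter under the middle cavity. Three V cavities (45 deg faces, rods lie centred) along its x at y = -64, 0, +64 mm, formed by cross ribs 16 mm thick at x = -55 and +55, tops at 52 mm. Between the ribs a 94 mm trough is open for the fingers, floor 5 mm up. End walls 34 mm high at x = -96 and +116, side walls 26 mm.
- dilator_thick_mid (a point): thickest steel dilator: rod 20 mm in diameter, 190 mm long, ~0.34 kg; point = balance point on its axis, over the trough's middle (holder x = 0) at the start, axis 34 mm above the counter. Own x from rounded tip (-84 mm) to end of flat tab (+106; tab 40 x 26 x 5). Lies along the holder's x, tab to +x, in any cavity. Next rod 64 mm away: open the jaws only part way (45 mm).
- dilator_medium_mid (a point): medium dilator, the same shape and length, rod 15 mm in diameter; its balance point, axis 31 mm above the counter; stays in the holder
- dilator_thin_mid (a point): thin dilator, the same shape and length, rod 10 mm in diameter; its balance point, axis 27 mm above the counter; stays in the holder
- panel_top (a point): centre of the upper face of the back-lit inspection panel: a flat rectangular white panel in an aluminium frame, fixed, 260 mm long (this point's x) by 130 mm wide (y), face 18 mm above the counter; x lies along its length, z up
- gallipot_mid (a point): bystander: stainless gallipot (small round bowl), 72 mm across, 45 mm high; point half-way up
- forceps_mid (a point): bystander: Allis tissue forceps lying flat, 160 mm long (x), 45 mm wide over the ring handles, 8 mm high; point in the middle
- corner_guard_mid (a point): bystander: ridged grey silicone corner guard, 50 mm by 50 mm, 40 mm high; point half-way up
- bottle_mid (a point): bystander: upright white bottle, 48 mm in diameter, 110 mm high; point half-way up

How it is judged:
On the way:
1. the thickest dilator is lifted clear of its cavity, level, while still over the holder (height (world z) of dilator_thick_mid above 0.085 m and contact force between dilator_thick and holder below 0.1 N and angle between dilator_thick_mid's own x axis and vertical between 1.371 and 1.771 rad and x of dilator_thick_mid in the frame of holder between -0.06 and 0.06 m and y of dilator_thick_mid in the frame of holder between -0.124 and 0.124 m), for 0.1 s.
At the end, for the whole second after the job is handed in: Thickest dilator at rest in the fingers: 85 to 160 mm above the panel's face, within 35 mm of its centre along and 30 mm across, level within 0.1 rad, along the panel within 0.17 rad; other dilators moved under 20 mm, other things under 30 mm (x of dilator_thick_mid in the frame of panel_top between -0.035 and 0.035 m and y of dilator_thick_mid in the frame of panel_top between -0.03 and 0.03 m and z of dilator_thick_mid in the frame of panel_top between 0.085 and 0.16 m and angle between the x axis of dilator_thick_mid and the x axis of panel_top, either way round below 0.17 rad and angle between dilator_thick_mid's own x axis and vertical between 1.471 and 1.671 rad and linear speed of dilator_thick below 0.02 m/s and angular speed of dilator_thick below 0.15 rad/s and contact force between dilator_thick and the fingers above 0.5 N and contact force between dilator_thick and holder below 0.1 N and distance of each of dilator_medium_mid, dilator_thin_mid from where it was at the start of the episode below 0.02 m and distance of each of gallipot_mid, forceps_mid, corner_guard_mid, bottle_mid from where it was at the start of the episode below 0.03 m); the arm keeps its last pose, push and grip.
It fails at once if the thickest dilator is tipped more than 0.35 rad from level (not (angle between dilator_thick_mid's own x axis and vertical between 1.221 and 1.921 rad)).
It fails at once if another dilator is moved more than 20 mm, or another thing on the counter more than 30 mm (distance of any of dilator_medium_mid, dilator_thin_mid from where it was at the start of the episode above 0.02 m or distance of any of gallipot_mid, forceps_mid, corner_guard_mid, bottle_mid from where it was at the start of the episode above 0.03 m).
It also fails if it takes over 48 s, if anything falls off the work surface, if the arm or the gripper's body presses on something with over 40 N, if the wrist force passes 120 N, or if a joint passes its speed limit or range.

ROBOT

A 7-joint arm with a two-finger parallel gripper is mounted at the origin on the work surface. World frame = base frame: x ahead of the robot, y to its left, z up, the work surface at z = 0. Lengths are in m, angles in rad, forces in N, time in s.
With the tool pointing down it reaches from about 0.425 to 0.925 m from the base axis. Payload 6.8 kg.
Tool frame: the origin (TCP) lies at the very end of the fingers, on their centre line; the grasp point (between the pads) lies 19 mm behind it; z points along the fingers, y is the line along which they close (so a half turn about z gives the same grasp; the last joint's range is limited). The gripper opens to 85 mm and grips with 20 to 120 N. Pads are 22 mm wide; open, the fingers measure 114 mm over their backs; the gripper's body (76 mm by 85 mm) begins 54 mm behind the grasp point. The pads swing forward as they close: fully open they stand 13 mm farther back than shut.
Start: joints at [1.063, 0.477, 0.022, 1.555, -0.011, 1.109, -0.083], TCP at [0.263, -0.622, 0.206] pointing down, gripper open.
Joint ranges: [-2.96, 2.96], [-0.34, 2.1], [-1.41, 1.46], [0.24, 2.44], [-1.37, 4.51], [0.17, 1.92], [-2.96, 2.96]. Speed limits (rad/s): [2.39, 2.39, 3.14, 3.14, 3.14, 3.14, 3.14].

INTERFACE

Orientations are given as a unit quaternion [w, x, y, z].
In Python, from station import get_obs, read_camera, hand_in gives the robot as it stands.
- The arm moves only by the tool arm_command, never from a script. Its argument "commands" is one flat list of numbers, 7 for each row, row after row: the shift along the tool's x, y, z in m, then the turn, a rotation vector about the tool's x, y, z in degrees, then the opening, from 0 (shut) to 1 (fully open). In form: [tx, ty, tz, rx, ry, rz, fingers, tx, ty, tz, rx, ry, rz, fingers, ...]. A call has 1 to 8 rows; each row is the pose to reach, as a shift and turn from the pose commanded when the call began, along the tool's axes at that moment; what a row does not reach only later rows make up. A row lasts 1/10 s, in which the tool goes at most 50 mm and 8.59 degrees, less where a joint would pass 70% of its speed; a pose out of reach is approached as far as the arm can. A call with a gripper value outside its range is refused whole. The fingers move at their own pace and stop on an object; "force" is the grip in N (left out, the last holds). Time passes only in rows, so rows that repeat a pose let the fingers close. It gives the time, the measured TCP pose, the force, the opening and the grip force at its end, in the units of the state.
- get_obs(): the state, without advancing time (a new reading comes with each control period).
- read_camera(name): name is "scene" or "top" or "wrist"; returns a dict with "img" (400x640x3 uint8, red, green, blue), "camera_matrix" (3x3 intrinsics, pixels), "pose" (4x4, takes a point from camera to world coordinates). Camera axes: x right, y down, z forward; pixel columns grow to the right and rows downward; lengths in m; the calibration is good to about 2 mm. A picture is of the moment at which its call begins. There is no depth.
- hand_in(): hands the job in; it is judged then, once.
The state is a dict: "t": time; "q": joint angles; "joint_vel": joint speeds; "joint_torque": joint torques, N m; "eef_pos": TCP position; "tool_rot": TCP orientation; "contact_force": force on the tool from outside, world axes, zero at the start; "torque": the same for the moment, N m; "gripper_width": opening from 0.0 (shut) to 1.0 (fully open); "grasp_force": force on a finger pad.
Only numpy, scipy, OpenCV 4.12 (cv2) and the standard library are available. Lean on these libraries where they do the work, as an engineer would, in place of code of your own. Each camera call takes 0.05 s, during which the arm holds its last target. There are 200 camera calls.

## Working session

There is one attempt and no reset: what is moved stays moved. The work goes in short steps, Python scripts to look and compute and a tool call to move; the robot and the scene stay as the last step left them, time stands still between calls to the robot, and variables do not carry over. Pictures are saved under pics/ and viewed, at most 10 in all, crops included, and the job is handed in when it is done.

Besides the shell and the picture viewer there is one more tool, called after "Call:" in YAML: its name, and indented under it one key for each argument. arm_command: Moves the arm, as the interface text tells. Its arguments: {"type":"object","properties":{"commands":{"type":"array","items":{"type":"number"}},"force":{"type":"number"}},"required":["commands"]}

```bash
mkdir -p pics
python3 - <<'E'
from station import *
import cv2
o=get_obs();print({k:o[k] for k in('t','eef_pos','tool_rot','gripper_width','grasp_force')})
for n in('top','scene'):
    c=read_camera(n);cv2.imwrite(f'pics/{n}1.png',c['img'][:,:,::-1]);print(n,c['camera_matrix'].tolist(),c['pose'].round(4).tolist())
E
```

```text
{'t': 0.0, 'eef_pos': array([ 0.26243634, -0.62120176,  0.20543613]), 'tool_rot': array([-8.76095952e-04,  9.80092246e-01,  1.98540554e-01, -2.64072821e-04]), 'gripper_width': 1.0032458770854322, 'grasp_force': 0.0}
top [[452.863200705024, 0.0, 309.75945413696934], [0.0, 452.863200705024, 196.88989508136166], [0.0, 0.0, 1.0]] [[-0.0012, -0.9813, 0.1924, 0.4069], [-0.9998, 0.0047, 0.0176, -0.1086], [-0.0182, -0.1924, -0.9812, 1.1148], [0.0, 0.0, 0.0, 1.0]]
scene [[442.35978799800864, 0.0, 319.2770392551493], [0.0, 442.35978799800864, 195.31704173392532], [0.0, 0.0, 1.0]] [[0.0637, 0.8281, -0.557, 1.3344], [0.9979, -0.0488, 0.0415, -0.1314], [0.0072, -0.5585, -0.8295, 1.118], [0.0, 0.0, 0.0, 1.0]]
```

View pics/top1.png

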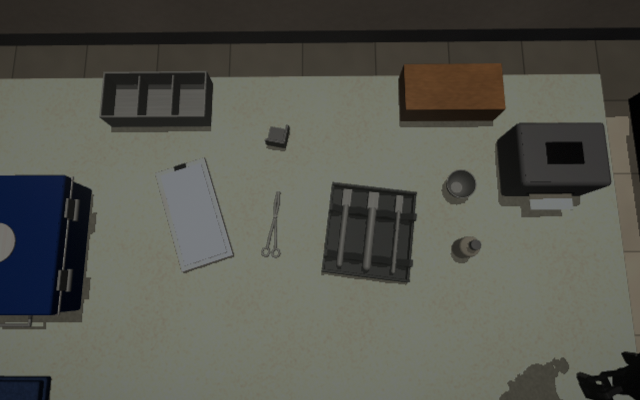

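View pics/scene1.png

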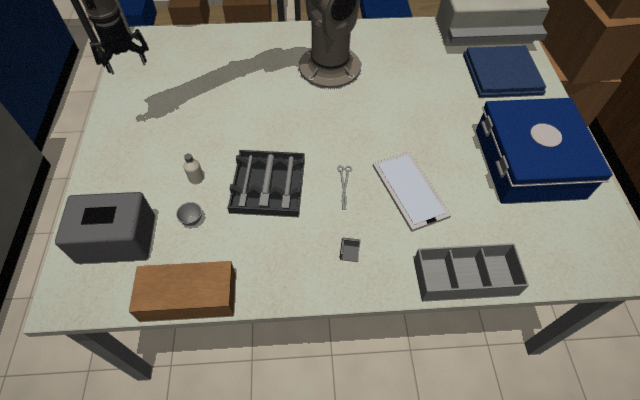

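The holder is at about (370,232) in the top view. Its middle rod, running from (374,195) to (367,270), looks thickest. The panel is around (195,213). I'll enlarge both.

Run:
```python
import cv2,numpy as np
a=cv2.imread('pics/top1.png')
b=cv2.resize(a[175:290,315:425],None,fx=5,fy=5,interpolation=2)
p=cv2.resize(a[150:280,145:245],None,fx=4,fy=4,interpolation=2)
b=cv2.convertScaleAbs(b,alpha=1.8)
cv2.imwrite('pics/b.png',b)
cv2.imwrite('pics/p.png',p)
```

```text
(no output)
```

View pics/b.png

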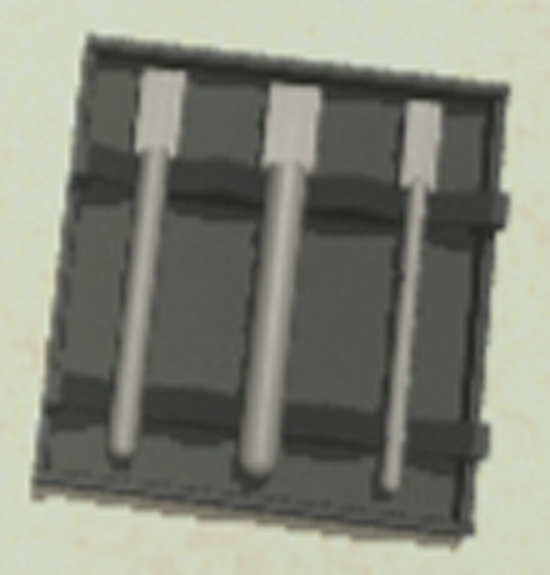

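View pics/p.png

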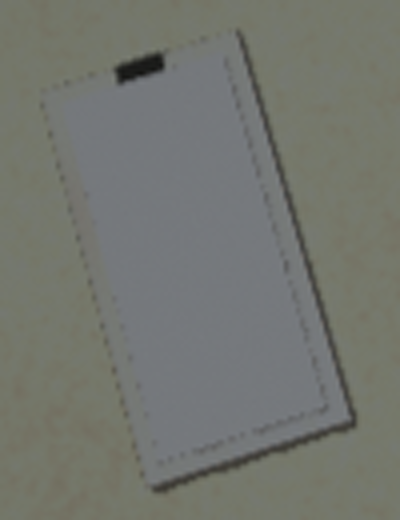

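The thickest dilator is in the middle cavity. In top-view pixels its tip is at (366.2,270) and its tab end at (374.4,192). The panel corners in the crop are (45,92), (238,30), (353,424) and (155,490).

```bash
cat > h.py <<'E'
from station import *
import numpy as np
from scipy.spatial.transform import Rotation as R
def ray(c,uv,z):
    P=c['pose'];d=P[:3,:3]@np.linalg.solve(c['camera_matrix'],[*uv,1]);o=P[:3,3]
    return o+d*(z-o[2])/d[2]
def tool(): 
    o=get_obs();return o['eef_pos'],R.from_quat(o['tool_rot'],scalar_first=True)
E
python3 - <<'E'
from h import *
c=read_camera('top')
a=ray(c,(366.2,270),.034);b=ray(c,(374.4,192),.034);d=(b-a)/np.linalg.norm(b-a)
m=a+84/190*(b-a);print('rod',a,b,np.linalg.norm(b-a),'mid',m,'yaw',np.degrees(np.arctan2(d[1],d[0])))
q=[ray(c,(145+u/4,150+v/4),.018) for u,v in((45,92),(238,30),(353,424),(155,490))]
pc=np.mean(q,0);x=(q[0]+q[1]-q[2]-q[3])/2;print('panel',pc,np.linalg.norm(x),'yaw',np.degrees(np.arctan2(x[1],x[0])))
for n,(u,v) in dict(gall=(461,184),bot=(470,246),forc=(272,225),cg=(278,135)).items():print(n,ray(c,(u,v),.03))
p,r=tool();print(p,r.as_matrix())
tx=r.as_matrix()[:,0];print('tool x yaw',np.degrees(np.arctan2(tx[1],tx[0])),'shift to above', r.inv().apply(m+[0,0,.18]-p))
E
```

```text
rod [ 0.44300711 -0.22184273  0.034     ] [ 0.63026809 -0.24644975  0.034     ] 0.18887080220690305 mid [ 0.52579617 -0.23272163  0.034     ] yaw -7.486057841294979
panel [0.58137298 0.19567134 0.018     ] 0.2598979326782889 yaw 18.25641945817157
gall [ 0.64997135 -0.45830096  0.03      ]
bot [ 0.49899472 -0.46972464  0.03      ]
forc [0.5509313  0.00212346 0.03      ]
cg [ 0.77849791 -0.00959664  0.03      ]
[ 0.26256359 -0.62135317  0.20568894] [[ 9.21131571e-01  3.89250913e-01 -5.96524241e-04]
 [ 3.89251361e-01 -9.21130799e-01  1.19537957e-03]
 [-8.41742620e-05 -1.33329973e-03 -9.99999108e-01]]
tool x yaw 22.907924998941485 shift to above [ 0.3937465  -0.25552804 -0.00800352]
```

Call:
arm_command:
  commands: [0.0335,-0.0218,0,0,0,3.8,0.53,0.067,-0.0436,0,0,0,7.6,0.53,0.1005,-0.0654,0,0,0,11.4,0.53,0.134,-0.0872,0,0,0,15.2,0.53,0.1675,-0.109,0,0,0,19,0.53,0.201,-0.1308,0,0,0,22.8,0.53,0.2345,-0.1526,0,0,0,26.6,0.53,0.268,-0.1744,0,0,0,30.4,0.53]

```text
t: 0.95
eef_pos: [0.4423, -0.3553, 0.2063]
tool_rot: [-0.0, 0.998, -0.067, -0.0]
contact_force: [0.9, -0.1, 1.2]
gripper_width: 0.529
grasp_force: 0.0
```

Run:
```python
from h import *
p,r=tool();tx=r.as_matrix()[:,0];print(p,'yaw',np.degrees(np.arctan2(tx[1],tx[0])),r.inv().apply(np.array([.5258,-.2327,.18])-p),get_obs()['gripper_width'])
```

```text
[ 0.44226122 -0.35527008  0.20628001] yaw -7.653002424126009 [ 0.06647814 -0.13260098  0.02627598] 0.5289663113574528
```

Call:
arm_command:
  commands: [0.0165,-0.033,0.006,0,0,0,0.53,0.033,-0.066,0.012,0,0,0,0.53,0.05,-0.099,0.02,0,0,0,0.53,0.0665,-0.1325,0.026,0,0,0,0.53,0.0665,-0.1325,0.026,0,0,0,0.53,0.0665,-0.1325,0.026,0,0,0,0.53]

```text
t: 1.55
eef_pos: [0.5251, -0.2332, 0.18]
tool_rot: [-0.0, 0.998, -0.064, -0.0]
contact_force: [0.1, -0.7, -0.3]
gripper_width: 0.532
grasp_force: 0.0
```

Run:
```python
from h import *
import cv2
p,r=tool();tx=r.as_matrix()[:,0];print(p,'yaw',np.degrees(np.arctan2(tx[1],tx[0])),r.inv().apply(np.array([.5258,-.2327,.18])-p))
c=read_camera('wrist');im=c['img'][:,:,::-1].copy()
Pi=np.linalg.inv(c['pose'])
def proj(w): v=c['camera_matrix']@(Pi[:3]@np.r_[w,1]);return (v[:2]/v[2]).round(1)
a=np.array([.443,-.2218,.034]);b=np.array([.6303,-.2464,.034])
for w in(a,b,[.5258,-.2327,.034]):print(proj(w))
cv2.imwrite('pics/w1.png',cv2.convertScaleAbs(im,alpha=1.5))
```

```text
[ 0.52505585 -0.23321783  0.17998123] yaw -7.361296533405359 [ 6.71651822e-04 -6.08908328e-04 -1.93170670e-05]
[318.  249.1]
[318.1  85.7]
[318.  184.4]
```

View pics/w1.png

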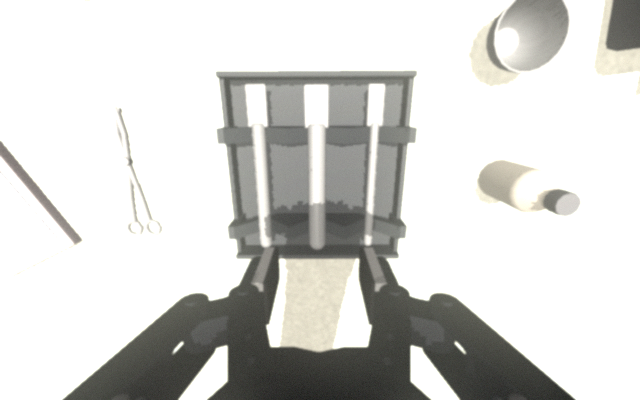

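In the wrist view the rod tip is at (317,249) and the tab end at (317,86). Both are within 1 mm of the projected positions, so I'll descend.

Call:
arm_command:
  commands: [0,0,0.025,0,0,0,0.53,0,0,0.05,0,0,0,0.53,0,0,0.075,0,0,0,0.53,0,0,0.1,0,0,0,0.53,0,0,0.12,0,0,0,0.53,0,0,0.14,0,0,0,0.53,0,0,0.155,0,0,0,0.53,0,0,0.164,0,0,0,0.53]
  force: 60

```text
t: 2.4
eef_pos: [0.5238, -0.2353, 0.0154]
tool_rot: [0.0, 0.998, -0.066, -0.001]
contact_force: [-0.1, -0.4, -1.0]
gripper_width: 0.526
grasp_force: 0.0
```

Call:
arm_command:
  commands: [0,0,0,0,0,0,0.53,0,0,0,0,0,0,0.1,0,0,0,0,0,0,0.1,0,0,0,0,0,0,0.1,0,0,0,0,0,0,0.1,0,0,0,0,0,0,0.1,0,0,0,0,0,0,0.1,0,0,0,0,0,0,0.1]
  force: 60

```text
t: 3.2
eef_pos: [0.5264, -0.2316, 0.0181]
tool_rot: [-0.001, 0.998, -0.064, 0.001]
contact_force: [-1.4, 6.8, 9.1]
gripper_width: 0.101
grasp_force: 7.6
```

Run:
```python
from h import *
import cv2
o=get_obs();print(o['gripper_width'],o['grasp_force'],o['contact_force'],o['eef_pos'])
c=read_camera('wrist')['img'][:,:,::-1];s=read_camera('scene')['img'][:,:,::-1]
s=cv2.resize(s[130:230,215:325],(440,400),interpolation=2)
cv2.imwrite('pics/w2.png',cv2.convertScaleAbs(np.hstack([cv2.resize(c,(640,400))[:,140:500],s]),alpha=1.5))
```

```text
0.10097386483628135 7.555384486913681 [-1.40193966  6.80649368  9.06806213] [ 0.52642604 -0.23155292  0.01810771]
```

View pics/w2.png

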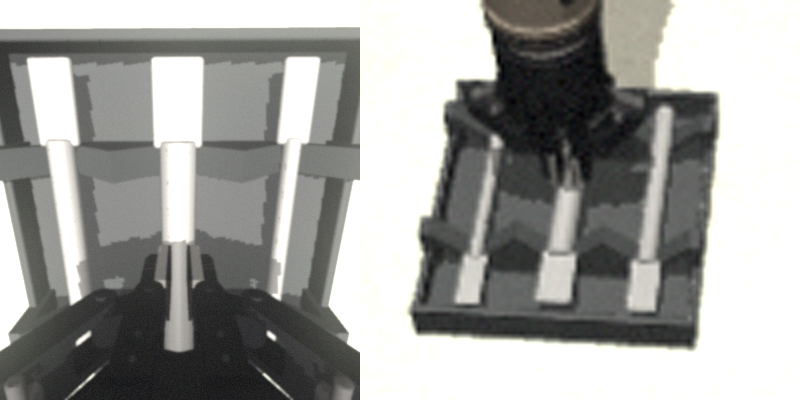

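The tab and the other rods haven't moved. The jaws read 0.10, narrower than the rod's 20 mm, which looks wrong, so I'll look closer.

Run:
```python
from h import *
import cv2
w=read_camera('wrist');c=w['img'][:,:,::-1]
cv2.imwrite('pics/w3.png',cv2.convertScaleAbs(cv2.resize(c[220:370,240:400],None,fx=4,fy=4,interpolation=2),alpha=1.6))
Pi=np.linalg.inv(w['pose'])
def proj(p): v=w['camera_matrix']@(Pi[:3]@np.r_[p,1]);return (v[:2]/v[2]).round(1)
p,r=tool();print(p)
for n,l in dict(tcp=(0,0,0),gp=(0,0,-.019),l=(0,.01,-.019),rr=(0,-.01,-.019),f=(.011,0,-.019),b=(-.011,0,-.019)).items():print(n,proj(p+r.apply(l)))
for z in(.034,.044,.064):print(z,proj([.5258-.05*.99,-.2327+.05*.13,z]),proj([.5258+.05*.99,-.2327-.05*.13,z]))
```

```text
[ 0.52639916 -0.23155453  0.01809459]
tcp [318.4 241.2]
gp [318.4 255.4]
l [335.2 255.4]
rr [301.6 255.4]
f [318.4 238.6]
b [318.4 271.5]
0.034 [320.2 320.7] [320.6 172.5]
0.044 [320.2 332. ] [320.7 176.6]
0.064 [320.3 358.9] [320.9 186.5]
```

View pics/w3.png

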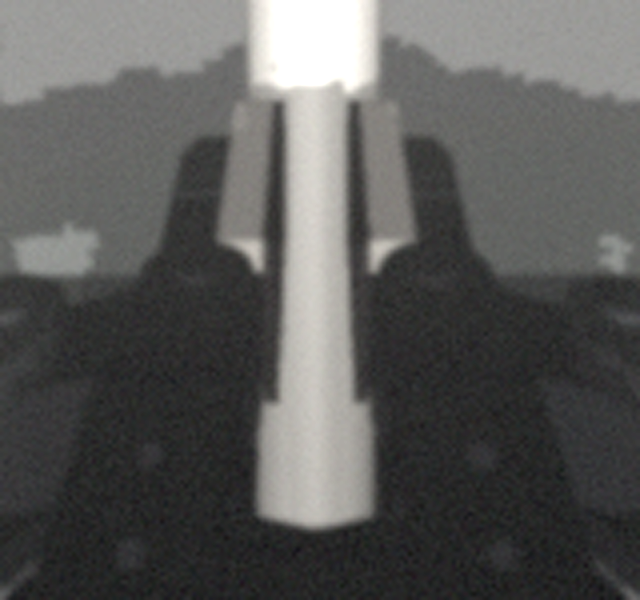

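The rod does lie between the pads, and the grip is light only because the closing target was 0.1. I'll close fully and check the force.

Call:
arm_command:
  commands: [0,0,0,0,0,0,0,0,0,0,0,0,0,0,0,0,0,0,0,0,0,0,0,0,0,0,0,0]
  force: 60

```text
t: 3.75
eef_pos: [0.5274, -0.2322, 0.019]
tool_rot: [-0.001, 0.998, -0.064, 0.002]
contact_force: [-1.5, 5.5, 13.8]
gripper_width: 0.001
grasp_force: 7.0
```

Run:
```python
from h import *
import cv2
cv2.imwrite('pics/shut.png',read_camera('wrist')['img'][:,:,::-1])
cv2.imwrite('pics/shut_s.png',read_camera('scene')['img'][:,:,::-1])
```

Call:
arm_command:
  commands: [0,0,0,0,0,0,0.2,0,0,0,0,0,0,0.53,0,0,0,0,0,0,0.53,0,0,0,0,0,0,0.53,0,0,0,0,0,0,0.53,0,0,0,0,0,0,0.53]

```text
t: 4.45
eef_pos: [0.5248, -0.2337, 0.0162]
tool_rot: [-0.0, 0.998, -0.065, -0.0]
contact_force: [-0.2, 0.1, 0.5]
gripper_width: 0.531
grasp_force: 0.0
```

Run:
```python
from h import *
import cv2
w=read_camera('wrist');a=w['img'][:,:,::-1];b=cv2.imread('pics/shut.png');s=cv2.imread('pics/shut_s.png')
f=lambda i:cv2.convertScaleAbs(cv2.resize(i[60:380,220:420],(375,600),interpolation=2),alpha=1.6)
cv2.imwrite('pics/cmp.png',np.hstack([f(b),f(a)]))
Pi=np.linalg.inv(w['pose'])
def proj(p): v=w['camera_matrix']@(Pi[:3]@np.r_[p,1]);return (v[:2]/v[2]).round(1)
p,r=tool();print(p,get_obs()['contact_force'])
for z in(0,-.012,-.024,-.036):print(z,[((proj(p+r.apply((x,.0225,z)))-[220,60])*1.875).round(0) for x in(.011,-.011)])
m=np.array([.5258,-.2327,.034]);u=np.array([.9915,-.1303,0])
for d in(.106,.066,.05,-.05,-.084):print(d,((proj(m+d*u)-[220,60])*1.875).round(0))
```

```text
[ 0.52483411 -0.23384386  0.01618847] [ 0.35825242  0.42976966 -0.27494505]
0 [array([250., 311.]), array([248., 367.])]
-0.012 [array([254., 325.]), array([252., 385.])]
-0.024 [array([259., 342.]), array([256., 405.])]
-0.036 [array([265., 361.]), array([261., 428.])]
0.106 [179.  -8.]
0.066 [180. 152.]
0.05 [180. 208.]
-0.05 [181. 490.]
-0.084 [182. 565.]
```

View pics/cmp.png

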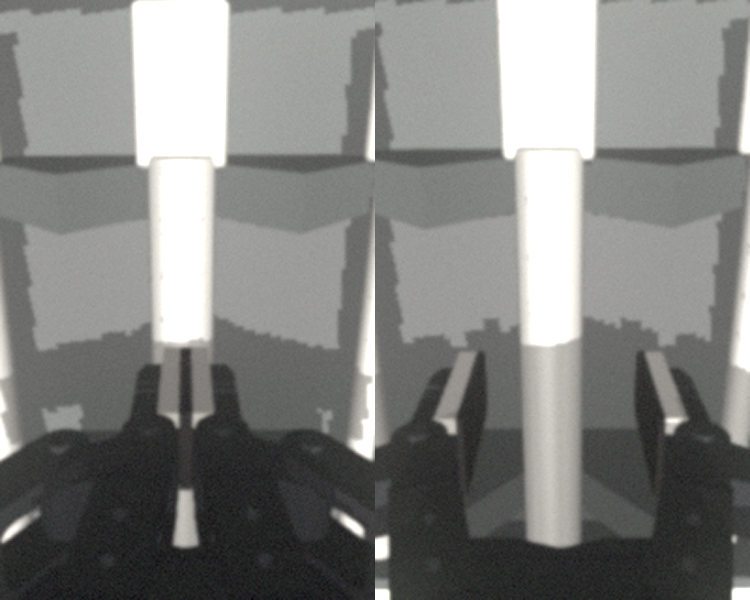

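Left is shut, right is 0.53 open. The rod sits undisturbed between the fingers, with the tab joint at row 150 as predicted. The pad ends appear at row 352, which puts them about 25–30 mm above the reported TCP, just over the rod's top. The jaws therefore closed above the rod, so I'll go about 26 mm lower while watching the force.

Call:
arm_command:
  commands: [0.001,-0.002,0.004,0,0,0,0.53,0.001,-0.002,0.008,0,0,0,0.53,0.001,-0.002,0.012,0,0,0,0.53,0.001,-0.002,0.016,0,0,0,0.53,0.001,-0.002,0.016,0,0,0,0.53]

```text
t: 5.0
eef_pos: [0.5256, -0.2321, -0.0004]
tool_rot: [-0.0, 0.998, -0.065, -0.001]
contact_force: [0.1, -0.7, 0.3]
gripper_width: 0.529
grasp_force: 0.0
```

Call:
arm_command:
  commands: [0,0,0.003,0,0,0,0.53,0,0,0.006,0,0,0,0.53,0,0,0.009,0,0,0,0.53,0,0,0.009,0,0,0,0.53]

```text
t: 5.4
eef_pos: [0.5259, -0.2322, -0.0091]
tool_rot: [-0.0, 0.998, -0.065, -0.0]
contact_force: [-0.4, 1.2, 0.2]
gripper_width: 0.526
grasp_force: 0.0
```

Call:
arm_command:
  commands: [0,0,0,0,0,0,0,0,0,0,0,0,0,0,0,0,0,0,0,0,0,0,0,0,0,0,0,0,0,0,0,0,0,0,0,0,0,0,0,0,0,0]
  force: 70

```text
t: 6.0
eef_pos: [0.5266, -0.231, -0.0083]
tool_rot: [-0.001, 0.998, -0.065, 0.0]
contact_force: [-0.3, 5.3, 5.9]
gripper_width: 0.21
grasp_force: 68.2
```

The grip is firm: 68 N at 0.21. I'll lift slowly.

Call:
arm_command:
  commands: [0,0,-0.005,0,0,0,0,0,0,-0.012,0,0,0,0,0,0,-0.022,0,0,0,0,0,0,-0.034,0,0,0,0,0,0,-0.046,0,0,0,0,0,0,-0.058,0,0,0,0,0,0,-0.068,0,0,0,0,0,0,-0.075,0,0,0,0]

```text
t: 6.8
eef_pos: [0.5266, -0.2325, 0.0678]
tool_rot: [0.0, 0.998, -0.065, 0.001]
contact_force: [-0.5, -0.4, -3.2]
gripper_width: 0.205
grasp_force: 68.4
```

Call:
arm_command:
  commands: [0,0,-0.01,0,0,0,0,0,0,-0.02,0,0,0,0,0,0,-0.03,0,0,0,0,0,0,-0.04,0,0,0,0,0,0,-0.04,0,0,0,0,0,0,-0.04,0,0,0,0]

```text
t: 7.4
eef_pos: [0.5262, -0.2323, 0.1066]
tool_rot: [0.0, 0.998, -0.065, 0.0]
contact_force: [-0.9, -0.1, -3.7]
gripper_width: 0.211
grasp_force: 68.4
```

Run:
```python
from h import *
import cv2
o=get_obs();print(o['t'],o['gripper_width'],o['grasp_force'],o['contact_force'],o['torque'])
p,r=tool();tx=r.as_matrix()[:,0];print(p,np.degrees(np.arctan2(tx[1],tx[0])))
w=read_camera('wrist')['img'][:,:,::-1];s=read_camera('scene')['img'][:,:,::-1]
cv2.imwrite('pics/l.png',cv2.convertScaleAbs(np.hstack([w[:,130:510],cv2.resize(s[90:230,200:340],(400,400),interpolation=2)]),alpha=1.5))
Pi=None
```

```text
7.4 0.21109443174548695 68.41218709945679 [-0.93241016 -0.05054032 -3.7121151 ] [-0.00756498 -0.02725489 -0.04003028]
[ 0.52624013 -0.23230835  0.10655711] -7.495805943421782
```

View pics/l.png

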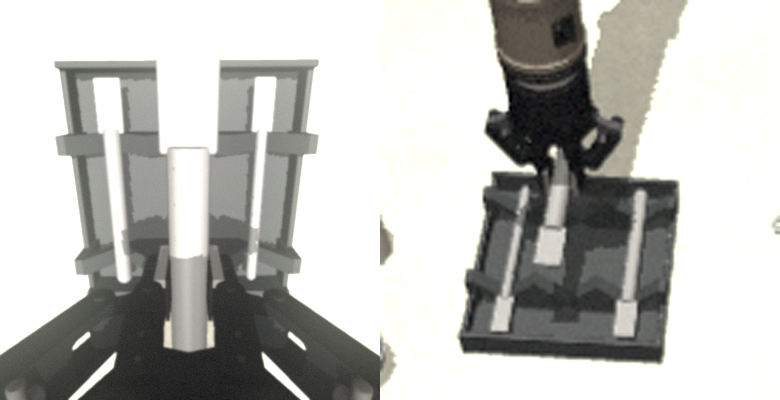

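The rod is lifted and level, and the other two are in place in the holder. The measured weight is about 3.7 N. Next I'll move toward the panel.

Call:
arm_command:
  commands: [0,-0.008,0,0,0,-0.5,0,0,-0.026,0,0,0,-1.5,0,0,-0.052,0,0,0,-3,0,0,-0.082,0,0,0,-5,0,0,-0.112,0,0,0,-7,0,0,-0.142,0,0,0,-9,0,-0.001,-0.172,0,0,0,-11,0,-0.001,-0.2,0,0,0,-12.5,0]

```text
t: 8.3
eef_pos: [0.5508, -0.0302, 0.1063]
tool_rot: [-0.0, 0.999, 0.046, -0.0]
contact_force: [0.3, -0.4, -3.9]
gripper_width: 0.206
grasp_force: 68.5
```

Run:
```python
from h import *
p,r=tool();tx=r.as_matrix()[:,0];print(p,18.25-np.degrees(np.arctan2(tx[1],tx[0])),r.inv().apply(np.array([.5814,.1957,.096])-p),get_obs()['joint_vel'].round(2))
```

```text
[ 0.55084845 -0.03023315  0.10627942] 12.992842499449127 [ 0.05112827 -0.22217384  0.01046607] [-0.4   0.03 -0.12 -0.04  0.07  0.02 -0.31]
```

Call:
arm_command:
  commands: [0.006,-0.026,0,0,0,-1.8,0,0.013,-0.056,0,0,0,-3.8,0,0.02,-0.088,0.002,0,0,-5.8,0,0.028,-0.12,0.004,0,0,-7.8,0,0.035,-0.15,0.006,0,0,-9.8,0,0.042,-0.18,0.008,0,0,-11.5,0,0.047,-0.204,0.009,0,0,-12.5,0,0.051,-0.219,0.01,0,0,-13,0]

```text
t: 9.1
eef_pos: [0.5817, 0.1934, 0.0962]
tool_rot: [-0.001, 0.987, 0.159, -0.0]
contact_force: [0.2, -0.3, -4.0]
gripper_width: 0.208
grasp_force: 68.5
```

Call:
arm_command:
  commands: [0,0,0,0,0,0,0,0,0,0,0,0,0,0,0,0,0,0,0,0,0]

```text
t: 9.4
eef_pos: [0.5829, 0.1869, 0.0962]
tool_rot: [0.001, 0.988, 0.155, -0.0]
contact_force: [-0.0, -0.3, -4.7]
gripper_width: 0.208
grasp_force: 68.6
```

Run:
```python
from h import *
import cv2
p,r=tool();tx=r.as_matrix()[:,0];print(p,18.25-np.degrees(np.arctan2(tx[1],tx[0])),r.inv().apply(np.array([.5814,.1957,.096])-p),get_obs()['joint_vel'].round(2))
t=read_camera('top');s=read_camera('scene')
m=np.array([.5814,.1957,.138]);u=np.array([np.cos(.3185),np.sin(.3185),0])
for c,(x,y) in((t,(140,140)),(s,(330,110))):
    Pi=np.linalg.inv(c['pose'])
    for d in(-.084,0,.106):
        v=c['camera_matrix']@(Pi[:3]@np.r_[m+d*u,1]);print(((v[:2]/v[2]-[x,y])*[3.2,3.2]).round(0))
f=lambda c,x,y:cv2.resize(c['img'][y:y+150,x:x+125,::-1],(400,480),interpolation=2)
cv2.imwrite('pics/end.png',cv2.convertScaleAbs(np.hstack([f(t,140,140),f(s,330,110)]),alpha=1.3))
```

```text
[0.5829093  0.18687285 0.09621236] 0.3630536648412317 [ 0.00127501 -0.0088643   0.00020051] [ 0.01 -0.    0.   -0.   -0.   -0.    0.  ]
[159. 324.]
[127. 208.]
[87. 67.]
[229. 101.]
[274. 168.]
[335. 261.]
```

View pics/end.png

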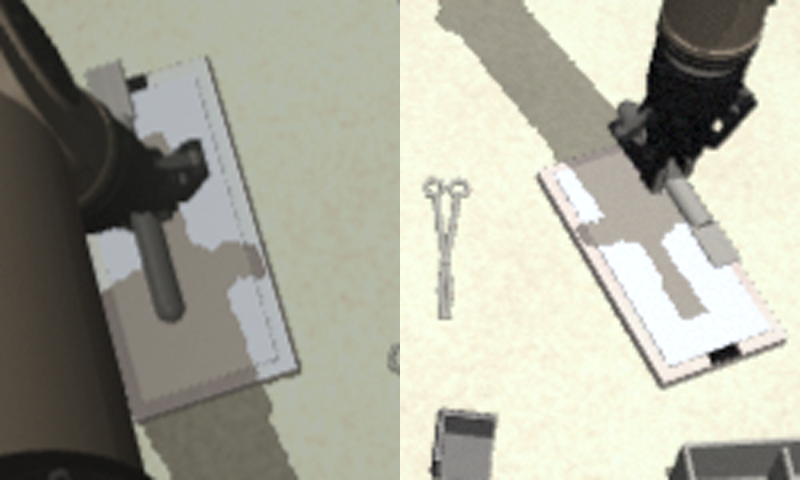

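The rod tip is at (173,322) and the tab end at (104,63). That is about 10 mm short in y, which matches the measured TCP. The height agrees in both views, so I'll correct the 9 mm.

Call:
arm_command:
  commands: [0,-0.004,0,0,0,0,0,0.001,-0.009,0,0,0,0,0,0.001,-0.009,0,0,0,0,0,0.001,-0.009,0,0,0,0,0,0.001,-0.009,0,0,0,0,0,0.001,-0.009,0,0,0,0,0]

```text
t: 10.1
eef_pos: [0.5812, 0.1974, 0.0964]
tool_rot: [0.0, 0.988, 0.156, -0.0]
contact_force: [-0.0, 0.0, -3.8]
gripper_width: 0.209
grasp_force: 68.6
```

Run:
```python
from h import *
p,r=tool();o=get_obs();print(p,r.inv().apply(np.array([.5814,.1957,.096])-p),abs(o['joint_vel']).max(),o['grasp_force'])
if np.hypot(p[0]-.5814,p[1]-.1957)<.008 and abs(o['joint_vel']).max()<.02: print(hand_in())
```

```text
[0.58120879 0.19740435 0.09636661] [-0.00034454  0.00168002  0.00036692] 0.0020636026885815792 68.61116051673889
the job is handed in; nothing more can be done
None
```

I handed the job in with the thickest dilator held at 68 N, level and steady, about 12 cm above the panel and lengthwise along it, with the tool within 2 mm of the panel's centre; the first grip closed above the rod because the fingers sat about 25 mm higher than reported, and no verdict was returned.

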